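# Block the toy truck in its packing case and ease the sprung lid shut

### The job

The wooden toy truck would slide about in its packing case: lower the thick wooden block upright into the empty space at the end of the truck so that the space is filled, without dropping it. Then close the case's spring-loaded lid by its handle bar, easing it down slowly all the way so that it never snaps shut, and let go with the lid fully closed. Leave the thin block, the toy car, the mallet and the tin alone.

Things in the scene. Friction and masses are not known exactly. Their poses are not given: they have to be found in the camera images.
- box: Plywood packing case screwed to the bench, open on top: outside 212 (its x) by 132 (its y) by 93 high, walls 6, floor 8 thick (inside 200 by 120 by 85 deep). Origin: centre of its underside; z up. The lid is hinged along the top edge of its +y wall. The truck stands against the -x end wall; the gap to fill is at the +x end.
- gap_floor (a point): Point on the case's inner floor at the middle of the gap (x +71 mm, y 0, z +8 mm from the case's origin). The gap between truck and +x end wall is 57 to 60 mm long in the case's x, 120 mm wide in its y: room for fingers either side of the block, but do not open them wide in there.
- lid (a joint): Lid angle in rad: 0 shut (flat on the case), 2.0 fully open (leaning back past upright), where it starts. Hinge line along the case's x. The over-centre spring holds it open above about 1.35 rad; below about 1.4 rad spring and weight together drive it shut ever harder, up to about 7 N at the bar, and if let go it slams. The spring sits outside the -x end wall.
- lid_hinge (a point): Middle of the lid's hinge line: 66 mm to +y of the case's origin, 93 mm above its underside. At lid angle q the bar's centre lies 172 cos q - 4 sin q to the case's -y of this point and 172 sin q + 4 cos q above it (mm). The panel (212 by 132 by 8) starts at this line.
- lid_bar (a point): Centre of the lid's handle: round dark wooden bar, 14 mm thick, 130 long, parallel to the hinge and 172 from it, on two steel arms (60 mm either side of its centre), 33 mm clear of the green panel's free edge. Shut, it is 97 mm (open, 249 mm) above the case's underside. It can be pinched from straight above at every lid angle, fingers closing across it, and turns between the pads.
- truck_center (a point): Centre, half-way up, of the wooden toy truck with red cab, loose in the case: 140 long (its x, along the case), 100 wide, 75 high; its cab is toward its -x, its load bed (56 mm high) next to the gap. 350 g.
- block_center (a point): Centre of the thick wooden block: 50 (its x) by 54 (its y) by 80 high, standing on the bench; about 150 g. It fits the gap with its 50 mm along the case's x and its 54 mm along the case's y; in place its centre is 48 mm above the case's underside.
- slat_center (a point): Centre of the thin block of the same wood, 24 (its x) by 54 by 80 high: too thin for the gap, leave it.
- car_center (a point): Centre of the orange toy car, 100 (its x) by 54 by 47 high; leave it.
- mallet_center (a point): Middle of the wooden mallet lying on the bench, 210 long (its x), head 60 thick; leave it.
- tin_center (a point): Centre of the green tin, 90 diameter, 120 high; leave it.

How it is judged:
By the outcome, as a careful person would: the job done as asked, in the order asked, and still so for the second after the job is handed in, with the robot touching nothing.
It also fails if it takes over 64 s, if anything falls off the work surface, if the arm or the gripper's body presses on something with over 40 N, if the wrist force passes 120 N, or if a joint passes its speed limit or range.

### The arm

A 6-joint arm with a two-finger parallel gripper is mounted at the origin on the work surface. World frame = base frame: x ahead of the robot, y to its left, z up, the work surface at z = 0. Lengths are in mm, angles in rad, forces in N, time in s.
With the tool pointing down it reaches from about 350 to 775 mm from the base axis. Payload 7.3 kg.
Tool frame: the origin (TCP) lies between the finger pads; the fingertips stand arm.tip_extent ahead of it and the grasp point (between the pads) is the TCP (arm.tip_extent is the distance from the TCP to the fingertips, in mm); z points along the fingers, y is the line along which they close (so a half turn about z gives the same grasp; the last joint's range is limited). The gripper opens to 92 mm and grips with 3 to 60 N. Pads are 19 mm wide; open, the fingers measure 130 mm over their backs; the gripper's body (75 mm by 190 mm) begins 47 mm behind the grasp point.
Start: joints at [-1.389, 0.342, 1.524, -0, 1.275, -0.146], TCP at [169.052, -497.056, 245.741] pointing down, gripper open.
Joint ranges: [-2.53, 2.53], [-0.77, 2.02], [0.04, 2.7], [-1, 4.14], [0.28, 2.66], [-3.11, 3.11]. Speed limits (rad/s): [2.57, 2.57, 3.14, 3.14, 3.14, 3.14].

### API

Orientations are given as a unit quaternion [x, y, z, w].
In Python, from station import status, grab_frame, camera_params, workorder, cut_out, arm gives the robot as it stands.
- The arm moves only by the tool arm_command, never from a script. Its argument "commands" is a list that holds one entry, the list of rows, each a list of 7 numbers: the turn, a rotation vector about the tool's x, y, z scaled (see below), then the shift along the tool's x, y, z scaled (see below), then the closure, from 0 (fully open) to 1 (shut). A call has 1 to 8 rows; each row shifts and turns the commanded pose from where the row before left it, along the tool's axes as they then stand; what a row does not reach is not made up. The controller multiplies each number of a shift by 10 cm and each number of a turn by 45 degrees. A row lasts 1/12 s, in which the tool goes at most 41.7 mm and 7.16 degrees, less where a joint would pass 70% of its speed; a pose out of reach is approached as far as the arm can. A call with a number of a shift or a turn outside -1 to 1 is refused whole. A call with a gripper value outside its range is refused whole. The fingers move at their own pace and stop on an object; "grip_force" is the grip in N (left out, the last holds). Time passes only in rows, so rows that do not move let the fingers close. It gives the time, the measured TCP pose, the force, the opening and the grip force at its end, in the units of the state.
- status.sense(): the state, without advancing time (a new reading comes with each control period).
- grab_frame(name): name is "scene" or "side" or "wrist"; returns (picture, depth): 384x512x3 uint8, red, green, blue; 384x512 float32, mm along the optical axis (not along the pixel's ray), 0 where there is no reading.
- camera_params(name): a dict with "fx", "fy", "cx", "cy" (pixels), "R" (3x3) and "t" (3): a world point X has camera coordinates R X + t. Camera axes: x right, y down, z forward; pixel columns grow to the right and rows downward; lengths in mm; the calibration is good to about 2 mm. A picture is of the moment at which its call begins: read the wrist's pose just before it. camera_params takes no time and is no camera call; for the wrist camera it gives the pose at the moment of the call.
- workorder.hand_in(): hands the job in; it is judged then, once.
Trained networks look in the newest picture that a camera, given by its name, has taken for a name from the list of things; names that differ only in an ending like _2 or _b are one class to them, and where a whole thing is asked for, a point or a joint stands for the part that bears it (a point fixed in the world has none). Each returns a list of dicts, best first, with "p" (0 to 1); they miss things now and then, are a little off and sometimes report something else, mostly with a low value. They report only what shows in the picture. A call takes as long as a camera call.
- cut_out(query, camera): "pixels" (384x512 bool, what is visible of it) and "rect" ([left, top, right, bottom] in pixels, round what is visible of it).
The state is a dict: "t": time; "joint_pos": joint angles; "qd": joint speeds; "joint_torque": joint torques, N m; "ee_pos": TCP position; "ee_rot": TCP orientation; "force": force on the tool from outside, world axes, zero at the start; "torque": the same for the moment, N m; "gripper_width": finger opening in mm; "grasp_force": force on a finger pad.
Only numpy, scipy, OpenCV 4.12 (cv2) and the standard library are available. Lean on these libraries where they do the work, as an engineer would, in place of code of your own. Each camera call takes 0.05 s, during which the arm holds its last target. There are 200 camera calls.

## Working session

There is one attempt and no reset: what is moved stays moved. The work goes in short steps, Python scripts to look and compute and a tool call to move; the robot and the scene stay as the last step left them, time stands still between calls to the robot, and variables do not carry over. Pictures are saved under pics/ and viewed, at most 10 in all, crops included, and the job is handed in when it is done.

Besides the shell and the picture viewer there is one more tool, called after ">>>" as name(argument=value, ...), one argument or row to a line, values as JSON. arm_command: Moves the arm, as the interface text tells. Its arguments: {"type":"object","properties":{"commands":{"type":"array"},"grip_force":{"type":"number"}},"required":["commands"]}

```bash
ls; mkdir -p pics; cat > h.py <<'E'
import numpy as np,cv2
from station import status,grab_frame,camera_params,workorder,cut_out,arm
def cloud(cam,d,mask=None):
    p=camera_params(cam);v,u=np.nonzero((d>0)&(mask if mask is not None else True))
    z=d[v,u];c=np.stack([(u-p['cx'])*z/p['fx'],(v-p['cy'])*z/p['fy'],z],1)
    return (c-np.array(p['t']))@np.array(p['R'])
def save(n,im): cv2.imwrite(f'pics/{n}.png',cv2.cvtColor(im,cv2.COLOR_RGB2BGR))
E
python3 - <<'E'
from h import *
s=status.sense();print(s['ee_pos'],s['ee_rot'],s['t'],arm.tip_extent)
ims=[]
for c in('scene','side'):
    im,d=grab_frame(c);ims.append(im)
    for q in('block_center','slat_center','box','lid_bar','truck_center','lid'):
        for r in cut_out(q,c)[:2]:
            P=cloud(c,d,r['pixels']);
            if len(P): print(c,q,round(r['p'],2),r['rect'],np.percentile(P,[3,50,97],axis=0).round().tolist())
    np.save(c+'.npy',d)
save('a',cv2.resize(np.hstack(ims),(800,300)))
save('scene',ims[0]);save('side',ims[1])
E
```

```text
pics
[ 168.97036558 -496.67467111  245.07004187] [ 9.86603227e-01  1.63136516e-01 -1.04273082e-05 -7.41581022e-04] 0.0 19.0
scene block_center 0.82 [202.5, 87.1, 231.4, 124.4] [[456.0, -375.0, 3.0], [488.0, -330.0, 65.0], [510.0, -316.0, 81.0]]
scene slat_center 0.75 [274.0, 139.7, 291.1, 175.7] [[466.0, -145.0, 7.0], [483.0, -113.0, 61.0], [493.0, -92.0, 81.0]]
scene box 0.67 [297.8, 194.4, 506.2, 336.3] [[446.0, 100.0, 6.0], [572.0, 242.0, 123.0], [655.0, 303.0, 254.0]]
scene lid_bar 0.62 [365.4, 225.7, 509.2, 327.7] [[447.0, 231.0, 100.0], [556.0, 267.0, 180.0], [648.0, 305.0, 254.0]]
scene truck_center 0.55 [327.8, 208.8, 404.5, 289.3] [[459.0, 117.0, 34.0], [529.0, 162.0, 64.0], [590.0, 205.0, 84.0]]
scene lid 0.56 [362.9, 226.1, 503.4, 328.0] [[443.0, 230.0, 94.0], [554.0, 268.0, 178.0], [649.0, 307.0, 254.0]]
side block_center 0.95 [289.6, 120.2, 314.8, 164.8] [[450.0, -371.0, 2.0], [479.0, -329.0, 52.0], [508.0, -317.0, 80.0]]
side block_center 0.68 [153.8, 233.3, 309.7, 350.0] [[438.0, 97.0, 2.0], [544.0, 230.0, 82.0], [649.0, 307.0, 253.0]]
side slat_center 0.77 [284.0, 174.1, 308.9, 216.7] [[459.0, -141.0, 5.0], [475.0, -100.0, 55.0], [491.0, -92.0, 80.0]]
side box 0.6 [150.5, 234.8, 311.0, 351.0] [[436.0, 97.0, 1.0], [543.0, 229.0, 81.0], [649.0, 307.0, 253.0]]
side lid_bar 0.68 [151.7, 261.5, 311.1, 307.2] [[442.0, 236.0, 96.0], [539.0, 280.0, 195.0], [640.0, 308.0, 254.0]]
side truck_center 0.84 [223.4, 256.9, 295.0, 282.4] [[451.0, 114.0, 47.0], [490.0, 137.0, 80.0], [582.0, 176.0, 84.0]]
side truck_center 0.52 [223.3, 99.4, 257.3, 149.5] [[625.0, -402.0, 7.0], [661.0, -343.0, 80.0], [704.0, -331.0, 120.0]]
side lid 0.71 [153.7, 261.3, 314.5, 308.9] [[443.0, 235.0, 94.0], [539.0, 280.0, 194.0], [642.0, 308.0, 254.0]]
```

View pics/a.png

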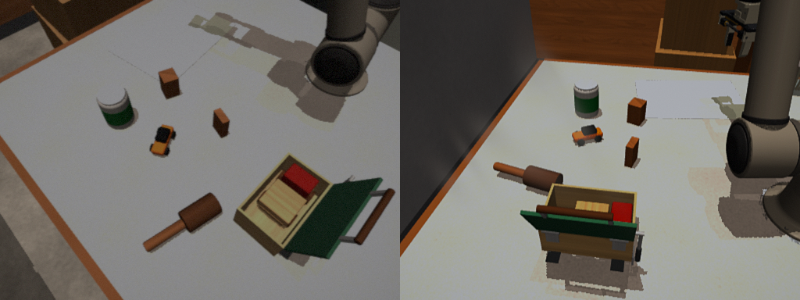

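The pictures show the case at lower right (scene, about 300,205) with its red cab nearest the robot. The gap is at the far (+x) end, the lid leans back toward +y, and the thick block stands at (168,83) in the scene view. Next I'll fit the poses.

```bash
python3 - <<'E'
from h import *
A={c:cloud(c,np.load(c+'.npy')) for c in('scene','side')}
def sel(P,lo,hi): return P[np.all((P>lo)&(P<hi),1)]
for c,P in A.items():
    B=sel(P,[430,-395,74],[530,-295,90]);print(c,'block',len(B),cv2.minAreaRect(B[:,:2].astype('f')),B[:,2].mean())
    W=sel(P,[430,-395,12],[530,-295,90]);print(' blk all',cv2.minAreaRect(W[:,:2].astype('f')))
    R=sel(P,[420,80,88],[670,250,97]);print(' rim',len(R),cv2.minAreaRect(R[:,:2].astype('f')))
    b=sel(P,[420,240,242],[670,340,275]);print(' bar',len(b),cv2.minAreaRect(b[:,:2].astype('f')),np.percentile(b[:,2],[5,95]))
    k=sel(P,[420,80,-5],[670,245,110]);
    h=np.full((60,70),np.nan)
    # front wall -y outer face, end walls
    f=sel(P,[440,80,20],[660,112,85]);
    if len(f)>50:
        print(' front',len(f),np.polyfit(f[:,0],f[:,1],1),f[:,0].min(),f[:,0].max())
    t=sel(P,[440,105,60],[660,220,87]);print(' truck/inner extents',np.percentile(t,[1,99],axis=0).round())
ims=[cv2.imread('pics/scene.png')[180:345,280:512],cv2.imread('pics/side.png')[225:360,140:325]]
cv2.imwrite('pics/b.png',np.hstack([cv2.resize(i,(400,285),interpolation=cv2.INTER_CUBIC) for i in ims]))
E
```

```text
scene block 347 ((480.158203125, -348.1170959472656), (56.139686584472656, 50.16444778442383), 68.59256744384766) 79.37918126158226
 blk all ((480.4254455566406, -347.8373107910156), (57.76797866821289, 50.15596008300781), 70.04983520507812)
 rim 1403 ((548.6856689453125, 164.634033203125), (213.2950439453125, 139.80320739746094), 2.1146223545074463)
 bar 999 ((543.9174194335938, 302.1651916503906), (130.25079345703125, 14.43175220489502), 1.8925366401672363) [247.65084676 255.47998774]
 front 553 [5.82846010e-03 9.97374903e+01] 448.60201064916276 657.9096272917955
 truck/inner extents [[447. 111.  61.]
 [656. 217.  86.]]
side block 215 ((478.66680908203125, -348.0578308105469), (57.21474838256836, 48.204750061035156), 70.4161605834961) 78.19772012920393
 blk all ((479.8402404785156, -347.8096618652344), (58.41237258911133, 52.01386642456055), 70.53999328613281)
 rim 823 ((540.46728515625, 169.97532653808594), (228.26486206054688, 154.91500854492188), 1.821806788444519)
 bar 1050 ((542.9434204101562, 302.78033447265625), (129.78176879882812, 13.47929859161377), 2.1200904846191406) [245.17502606 254.24422512]
 front 1583 [3.79009666e-02 7.91015928e+01] 449.9765414147448 651.2390819569663
 truck/inner extents [[450. 111.  61.]
 [650. 176.  85.]]
```

View pics/b.png

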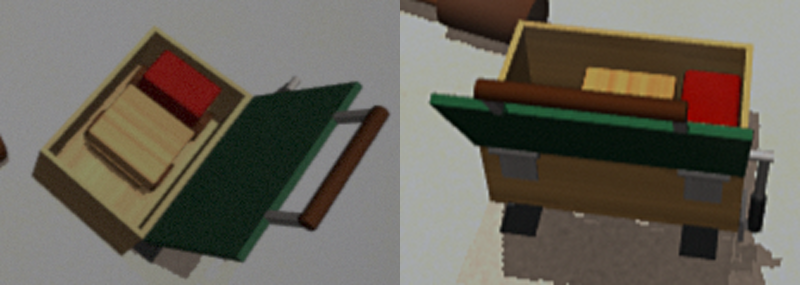

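The close-up shows the gap at the case's far end, free and the full width. The lid leans back only about 25°, so the gripper body's width matters. I'll measure the gripper and the gap edges.

```bash
python3 - <<'E'
from h import *
from scipy.spatial.transform import Rotation as Ro
s=status.sense();R=Ro.from_quat(s['ee_rot']).as_matrix()
print(R.round(3).tolist())
for c in('scene','side'):
    P=cloud(c,np.load(c+'.npy'));T=(P-s['ee_pos'])@R
    for z in range(-240,40,20):
        m=(T[:,2]>z)&(T[:,2]<=z+20)&(abs(T[:,0])<140)&(abs(T[:,1])<140)
        if m.sum()>5: print(c,z,m.sum(),T[m].min(0)[:2].round(),T[m].max(0)[:2].round())
    a=np.radians(2);C=np.array([[np.cos(a),-np.sin(a),0],[np.sin(a),np.cos(a),0],[0,0,1]])
    Q=(P-[548.3,161.6,0])@C
    for n,lo,hi in(('bed',[0,-52,60],[95,40,68]),('rim+x',[90,-45,89],[112,45,97]),('rim-x',[-115,-45,89],[-90,45,97]),('rim-y',[-80,-72,89],[95,-52,97]),('rim+y',[-80,50,89],[95,63,97]),('cab',[-110,-52,78],[0,52,87]),('floor',[30,-60,3],[99,60,14])):
        k=Q[np.all((Q>lo)&(Q<hi),1)]
        if len(k)>8: print(c,n,len(k),np.percentile(k,[2,98],axis=0).round(1).tolist())
    m=T[:,2]
im=cv2.imread('pics/side.png')[0:110,400:512];cv2.imwrite('pics/c.png',cv2.resize(im,None,fx=5,fy=5))
E
```

```text
[[0.947, 0.322, 0.0], [0.322, -0.947, -0.0], [-0.0, 0.0, -1.0]]
scene bed 944 [[1.1, -44.1, 61.0], [41.0, 38.4, 66.2]]
scene rim+x 211 [[100.2, -43.2, 89.4], [106.7, 43.3, 95.0]]
scene rim-x 172 [[-105.9, -42.3, 89.3], [-98.4, 43.6, 94.8]]
scene rim-y 279 [[-74.2, -66.4, 89.9], [92.8, -60.5, 95.3]]
scene rim+y 197 [[-75.3, 59.4, 90.8], [91.1, 62.9, 95.1]]
scene cab 1018 [[-100.4, -38.9, 78.7], [-48.4, 37.6, 85.8]]
scene floor 1086 [[32.1, -57.4, 5.4], [69.7, 57.7, 10.4]]
side -160 196 [-19. -52.] [40. 14.]
side -140 227 [-18. -52.] [39. 18.]
side -120 270 [-14. -53.] [30. 19.]
side -100 536 [-17. -96.] [40. 98.]
side -80 375 [  1. -94.] [40. 95.]
side -60 250 [-18. -89.] [40. 86.]
side -40 145 [-11. -68.] [15. 66.]
side -20 161 [-11. -67.] [14. 64.]
side 0 129 [ -9. -64.] [16. 66.]
side bed 219 [[0.8, -45.6, 61.2], [39.0, -19.2, 64.8]]
side rim+x 73 [[99.8, -43.7, 89.9], [105.6, 4.1, 93.9]]
side rim-x 103 [[-105.9, -41.2, 89.6], [-100.1, 24.0, 93.4]]
side rim-y 299 [[-76.0, -68.2, 89.3], [91.1, -60.0, 94.1]]
side cab 626 [[-97.3, -38.3, 78.9], [-50.8, 17.0, 83.7]]
```

View pics/c.png

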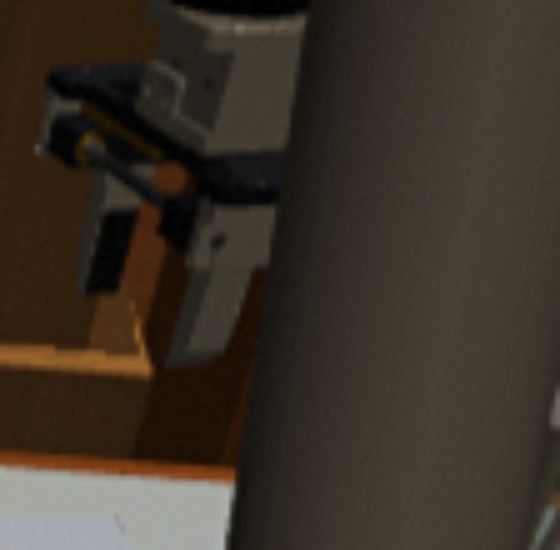

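The gripper body is 190 mm along its closing axis. So I'll grip the block by its top 13 mm and place it about 10 mm to −y of the gap's middle, which clears the lid. First I'll rotate and move over the block.

>>> arm_command(
  commands=[
    [[0,0,0.146,0,0,0,0],[0,0,0.146,0,0,0,0],[0,0,0.146,0,0,0,0],[0,0,0.146,0,0,0,0],[0,0,0.146,0,0,0,0],[0,0,0.144,0,0,0,0],[0,0,0,0.27,-0.28,0,0],[0,0,0,0.27,-0.28,0,0]],
  ],
  grip_force=25,
)

```text
t: 1.37
ee_pos: [238.7, -464.0, 245.7]
ee_rot: [0.984, -0.181, 0.0, 0.0]
force: [0.7, -0.1, 0.6]
gripper_width: 92.0
grasp_force: 0.0
```

>>> arm_command(
  commands=[
    [[0,0,0,0.27,-0.28,0,0],[0,0,0,0.27,-0.28,0,0],[0,0,0,0.27,-0.28,0,0],[0,0,0,0.27,-0.28,0,0],[0,0,0,0.27,-0.28,0,0],[0,0,0,0.27,-0.28,0,0],[0,0,0,0.23,-0.245,0,0],[0,0,0,0,0,0,0]],
  ],
)

```text
t: 2.03
ee_pos: [484.7, -344.9, 245.3]
ee_rot: [0.984, -0.176, 0.001, -0.001]
force: [-1.2, 0.3, 0.1]
gripper_width: 91.7
grasp_force: 0.0
```

```bash
cat >> h.py <<'E'
from scipy.spatial.transform import Rotation as Ro
def tool():
    s=status.sense();R=Ro.from_quat(s['ee_rot']).as_matrix();y=np.degrees(np.arctan2(R[1,1],R[0,1]));return s,R,y
def to(tgt,ang=None):
    s,R,y=tool();d=R.T@(np.array(tgt)-s['ee_pos']);print('tool shift',(d/100).round(3),'y ang',y.round(2),'tilt',R[:,2].round(4),'t',s['t'],'pos',s['ee_pos'].round(1),'F',np.round(s['force'],1),'w',round(s['gripper_width'],1))
def case(x,y,z,o=(548.4,161.6),a=np.radians(2)):
    return np.array([o[0]+x*np.cos(a)-y*np.sin(a),o[1]+x*np.sin(a)+y*np.cos(a),z])
E
python3 - <<'E'
from h import *
im,d=grab_frame('wrist');save('d',im)
P=cloud('wrist',d);B=P[np.all((P>[430,-400,74])&(P<[530,-295,90]),1)]
print(cv2.minAreaRect(B[:,:2].astype('f')),len(B),B[:,2].mean())
to([480,-348,86])
E
```

```text
((476.1241149902344, -349.9132995605469), (54.01576232910156, 50.027435302734375), 69.89093780517578) 2412 80.17746414011265
tool shift [-0.017  0.025  1.592] y ang -110.28 tilt [ 2.e-04  4.e-04 -1.e+00] t 2.0833 pos [ 482.4 -346.3  245.2] F [-0.  -0.1 -0.1] w 91.8
```

View pics/d.png

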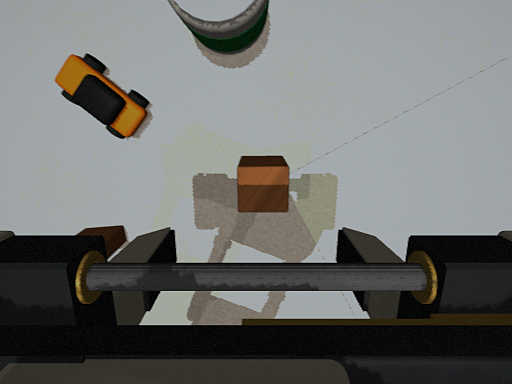

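The wrist view shows the block square to the fingers, at about (262,184). The arm was still settling, so I'll take it again.

```bash
python3 - <<'E'
from h import *
for i in range(2):
    im,d=grab_frame('wrist')
    P=cloud('wrist',d);B=P[np.all((P>[430,-400,76])&(P<[530,-295,90]),1)]
    r=cv2.minAreaRect(B[:,:2].astype('f'));print(r)
    to([*r[0],86])
E
```

```text
((477.460693359375, -349.6131286621094), (53.94186782836914, 49.23512649536133), 69.83478546142578)
tool shift [-0.023  0.033  1.593] y ang -110.39 tilt [-7.e-04  2.e-04 -1.e+00] t 2.1333 pos [ 480.8 -347.3  245.3] F [-0.8 -0.4  0.8] w 92.2
((477.99908447265625, -349.1652526855469), (54.005550384521484, 49.530372619628906), 69.40790557861328)
tool shift [-0.013  0.016  1.594] y ang -110.49 tilt [-9.e-04  0.e+00 -1.e+00] t 2.1833 pos [ 479.9 -348.1  245.4] F [0.2 0.5 0.2] w 91.8
```

>>> arm_command(
  commands=[
    [[0,0,0,-0.01,0.012,0.3,0],[0,0,0,0,0,0.3,0],[0,0,0,0,0,0.3,0],[0,0,0,0,0,0.25,0],[0,0,0,0,0,0.2,0],[0,0,0,0,0,0.15,0],[0,0,0,0,0,0.1,0],[0,0,0,0,0,0,0]],
  ],
)

```text
t: 2.85
ee_pos: [476.7, -349.1, 83.8]
ee_rot: [0.984, -0.179, -0.002, -0.001]
force: [-1.4, 1.3, 0.8]
gripper_width: 91.7
grasp_force: 0.0
```

>>> arm_command(
  commands=[
    [[0,0,0,0,0,0,0],[0,0,0,0,0,0,1],[0,0,0,0,0,0,1],[0,0,0,0,0,0,1],[0,0,0,0,0,0,1],[0,0,0,0,0,0,1],[0,0,0,0,0,0,1],[0,0,0,0,0,0,1]],
  ],
)

```text
t: 3.52
ee_pos: [478.8, -349.1, 85.9]
ee_rot: [0.984, -0.178, 0.0, 0.0]
force: [-0.8, 0.2, 0.8]
gripper_width: 53.8
grasp_force: 25.0
```

>>> arm_command(
  commands=[
    [[0,0,0,0,0,-0.1,1],[0,0,0,0,0,-0.3,1],[0,0,0,0,0,-0.35,1],[0,0,0,0,0,-0.35,1],[0,0,0,0,0,-0.35,1],[0,0,0,0,0,-0.15,1],[0,0,-0.125,0,0,0,1],[0,0,-0.125,0,0,0,1]],
  ],
)

```text
t: 4.18
ee_pos: [479.0, -349.2, 248.0]
ee_rot: [0.997, -0.079, 0.001, 0.001]
force: [-0.2, 0.2, -2.4]
gripper_width: 53.6
grasp_force: 25.0
```

>>> arm_command(
  commands=[
    [[0,0,-0.125,0,0,0,1],[0,0,-0.125,0,0,0,1],[0,0,0,0.04,-0.15,0,1],[0,0,0,0.1,-0.3,0,1],[0,0,0,0.12,-0.35,0,1],[0,0,0,0.12,-0.35,0,1],[0,0,0,0.12,-0.35,0,1],[0,0,0,0.12,-0.35,0,1]],
  ],
)

```text
t: 4.85
ee_pos: [534.3, -159.5, 246.1]
ee_rot: [1.0, 0.016, -0.0, -0.0]
force: [0.7, -0.1, -1.7]
gripper_width: 53.9
grasp_force: 25.0
```

>>> arm_command(
  commands=[
    [[0,0,0,0.12,-0.35,0,1],[0,0,0,0.12,-0.35,0,1],[0,0,0,0.12,-0.35,0,1],[0,0,0,0.12,-0.35,0,1],[0,0,0,0.12,-0.35,0,1],[0,0,0,0.12,-0.35,0,1],[0,0,0,0.12,-0.35,0,1],[0,0,0,0.12,-0.35,0,1]],
  ],
)

```text
t: 5.52
ee_pos: [620.3, 123.8, 246.1]
ee_rot: [1.0, 0.016, -0.0, -0.0]
force: [0.7, -0.1, -1.8]
gripper_width: 53.6
grasp_force: 25.0
```

>>> arm_command(
  commands=[
    [[0,0,0,0.06,-0.25,0,1],[0,0,0,0,-0.08,0,1],[0,0,0,0,0,0,1],[0,0,0,0,0,0,1],[0,0,0,0,0,0,1],[0,0,0,0,0,0,1]],
  ],
)

```text
t: 6.02
ee_pos: [625.5, 152.7, 246.0]
ee_rot: [1.0, 0.016, -0.0, 0.0]
force: [0.2, 0.1, -1.4]
gripper_width: 53.5
grasp_force: 25.0
```

```bash
python3 - <<'E'
from h import *
im,d=grab_frame('wrist')
to(case(70.5,-10,94))
a=np.radians(2);C=np.array([[np.cos(a),-np.sin(a),0],[np.sin(a),np.cos(a),0],[0,0,1]])
def rep(P,c):
    Q=(P-[548.4,161.6,0])@C
    for n,lo,hi in(('bed',[0,-52,58],[95,40,69]),('rim+x',[92,-45,89],[112,45,97]),('rim-y',[-80,-75,89],[95,-52,97]),('block',[30,-60,110],[110,40,165]),('floor',[30,-60,3],[99,60,14])):
        k=Q[np.all((Q>lo)&(Q<hi),1)]
        if len(k)>8: print(c,n,len(k),np.percentile(k,[1,99],axis=0).round(1).tolist())
rep(cloud('wrist',d),'wrist');save('e1',im)
im2,d2=grab_frame('scene');rep(cloud('scene',d2),'scene')
P=cloud('scene',d2);k=P[np.all((P>[560,90,158])&(P<[680,240,232]),1)]
im3,d3=grab_frame('side')
cv2.imwrite('pics/e.png',cv2.cvtColor(np.hstack([cv2.resize(im,(400,300)),cv2.resize(im2[150:345,260:512],(400,300))]),cv2.COLOR_RGB2BGR))
E
```

```text
tool shift [-0.064 -0.016  1.52 ] y ang -88.18 tilt [ 1.e-04 -3.e-04 -1.e+00] t 6.0667 pos [625.6 152.7 246. ] F [ 0.6 -0.5 -1.7] w 53.5
wrist rim+x 605 [[99.6, -44.4, 89.2], [105.3, 43.8, 95.1]]
wrist rim-y 449 [[-75.3, -66.0, 89.5], [94.7, -59.8, 94.9]]
wrist block 57 [[100.9, -35.3, 162.5], [101.7, 14.5, 165.0]]
wrist floor 1607 [[34.0, -59.4, 6.8], [84.0, 59.6, 10.4]]
scene bed 246 [[4.8, 14.2, 58.7], [41.3, 39.9, 66.2]]
scene rim+x 213 [[99.9, -43.6, 89.2], [106.8, 44.3, 96.0]]
scene rim-y 121 [[26.0, -66.7, 89.5], [93.6, -60.4, 95.3]]
scene block 24 [[84.4, -35.4, 161.6], [103.1, 15.2, 164.6]]
scene floor 932 [[30.9, -58.8, 5.0], [70.0, 58.7, 10.8]]
```

View pics/e.png

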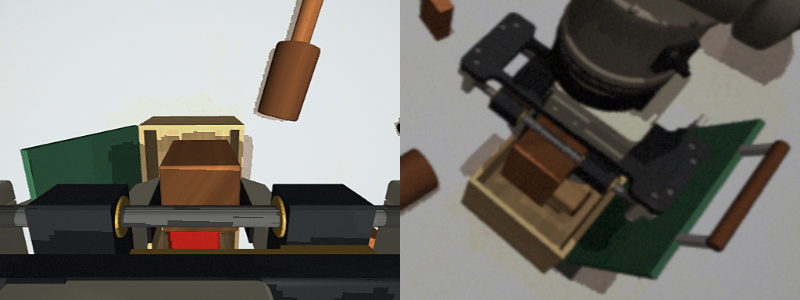

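The wrist view shows the block over the gap and square to it, and the case rim agrees with my estimate to within a millimetre. It needs −6 mm in x before it goes down.

>>> arm_command(
  commands=[
    [[0,0,0,-0.06,-0.01,0,1],[0,0,0,0,0,0.15,1],[0,0,0,0,0,0.15,1],[0,0,0,0,0,0.15,1],[0,0,0,0,0,0.1,1],[0,0,0,0,0,0,1],[0,0,0,0,0,0,1]],
  ],
)

```text
t: 6.75
ee_pos: [619.4, 154.9, 190.6]
ee_rot: [1.0, 0.017, -0.0, 0.0]
force: [0.7, 0.7, -1.8]
gripper_width: 53.8
grasp_force: 25.0
```

```bash
python3 - <<'E'
from h import *
im,d=grab_frame('wrist')
to(case(71,-10.5,94))
a=np.radians(2);C=np.array([[np.cos(a),-np.sin(a),0],[np.sin(a),np.cos(a),0],[0,0,1]])
Q=(cloud('wrist',d)-[548.4,161.6,0])@C
for z in (106,116,126,136,146,156,166,176):
    k=Q[np.all((Q>[60,-60,z])&(Q<[110,40,z+10]),1)]
    if len(k)>8: print(z,len(k),np.percentile(k,[2,50,98],axis=0).round(1).tolist())
E
```

```text
tool shift [-0.003  0.014  0.974] y ang -88.06 tilt [ 9.e-04 -0.e+00 -1.e+00] t 6.8 pos [619.9 155.  191.4] F [-0.5 -0.1 -1.8] w 53.4
106 164 [[95.5, -33.4, 108.0], [95.9, -5.9, 112.2], [96.3, 16.7, 115.8]]
116 238 [[95.5, -33.3, 116.3], [95.9, -8.1, 120.9], [96.3, 16.6, 125.7]]
126 266 [[95.5, -33.2, 126.1], [95.9, -9.9, 131.2], [96.3, 16.3, 135.7]]
136 315 [[95.4, -33.6, 136.4], [95.9, -8.9, 141.4], [96.3, 16.5, 145.8]]
146 349 [[95.5, -33.1, 146.3], [95.9, -7.7, 151.4], [96.3, 16.4, 155.9]]
156 420 [[95.4, -33.4, 156.1], [95.9, -8.9, 161.1], [96.3, 16.7, 165.8]]
166 531 [[82.2, -37.9, 166.2], [95.9, -8.4, 171.3], [96.3, 20.6, 175.8]]
176 3793 [[68.0, -42.3, 177.1], [83.4, -7.9, 185.4], [96.1, 24.5, 186.0]]
```

>>> arm_command(
  commands=[
    [[0,0,0,0,0.016,0.1,1],[0,0,0,0,0,0.2,1],[0,0,0,0,0,0.2,1],[0,0,0,0,0,0.2,1],[0,0,0,0,0,0.1,1],[0,0,0,0,0,0.06,1],[0,0,0,0,0,0,1],[0,0,0,0,0,0,1]],
  ],
)

```text
t: 7.47
ee_pos: [620.2, 153.5, 105.4]
ee_rot: [1.0, 0.017, 0.001, -0.0]
force: [1.1, -0.6, -1.5]
gripper_width: 53.5
grasp_force: 25.0
```

>>> arm_command(
  commands=[
    [[0,0,0,0,0,0.04,1],[0,0,0,0,0,0.03,1],[0,0,0,0,0,0.02,1],[0,0,0,0,0,0,1],[0,0,0,0,0,0,1]],
  ],
)

```text
t: 7.88
ee_pos: [619.7, 153.4, 95.8]
ee_rot: [1.0, 0.017, 0.0, 0.0]
force: [0.3, -0.0, -1.2]
gripper_width: 54.1
grasp_force: 25.0
```

>>> arm_command(
  commands=[
    [[0,0,0,0,0,0.01,1],[0,0,0,0,0,0.005,1],[0,0,0,0,0,0.005,1],[0,0,0,0,0,0,1],[0,0,0,0,0,0,1]],
  ],
)

```text
t: 8.3
ee_pos: [619.8, 153.4, 93.9]
ee_rot: [1.0, 0.017, 0.0, 0.0]
force: [-0.3, -0.3, 0.6]
gripper_width: 53.8
grasp_force: 25.0
```

>>> arm_command(
  commands=[
    [[0,0,0,0,0,0.004,1],[0,0,0,0,0,0,1],[0,0,0,0,0,0,1]],
  ],
)

```text
t: 8.55
ee_pos: [619.8, 153.4, 93.9]
ee_rot: [1.0, 0.017, 0.0, 0.0]
force: [-2.5, 0.7, 5.4]
gripper_width: 54.0
grasp_force: 25.0
```

>>> arm_command(
  commands=[
    [[0,0,0,0,0,0,0.4],[0,0,0,0,0,0,0.385],[0,0,0,0,0,0,0.375],[0,0,0,0,0,0,0.37],[0,0,0,0,0,0,0.37]],
  ],
)

```text
t: 8.97
ee_pos: [619.7, 153.5, 93.0]
ee_rot: [1.0, 0.017, -0.0, 0.0]
force: [-0.5, -0.2, 0.2]
gripper_width: 57.8
grasp_force: 0.0
```

>>> arm_command(
  commands=[
    [[0,0,0,0,0,-0.05,0.37],[0,0,0,0,0,-0.12,0.37],[0,0,0,0,0,-0.3,0.4],[0,0,0,0,0,-0.35,0.4],[0,0,0,0,0,-0.4,0.4],[0,0,0,0,0,-0.4,0.4],[0,0,0,0,0,-0.35,0.4],[0,0,0,0,0,-0.15,0.4]],
  ],
)

```text
t: 9.63
ee_pos: [620.7, 153.7, 313.0]
ee_rot: [1.0, 0.017, 0.005, -0.001]
force: [0.4, 0.8, 0.9]
gripper_width: 54.7
grasp_force: 0.0
```

```bash
python3 - <<'E'
from h import *
im,d=grab_frame('scene');imw,dw=grab_frame('wrist')
a=np.radians(2);C=np.array([[np.cos(a),-np.sin(a),0],[np.sin(a),np.cos(a),0],[0,0,1]])
for c,dd in(('scene',d),('wrist',dw)):
    P=cloud(c,dd);Q=(P-[548.4,161.6,0])@C
    k=Q[np.all((Q>[42,-55,84])&(Q<[98.5,55,92]),1)]
    if len(k)>20: print(c,'block top',len(k),cv2.minAreaRect(k[:,:2].astype('f')),k[:,2].mean())
    b=P[np.all((P>[450,270,235])&(P<[640,330,262]),1)]
    if len(b)>20: print(c,'bar',cv2.minAreaRect(b[:,:2].astype('f')),np.percentile(b[:,2],[2,98]))
to([543.4,302.5,300])
cv2.imwrite('pics/f.png',cv2.cvtColor(np.hstack([cv2.resize(imw,(400,300)),cv2.resize(im[150:345,260:512],(400,300))]),cv2.COLOR_RGB2BGR))
E
```

```text
scene block top 791 ((72.2969970703125, -10.576910018920898), (50.813232421875, 53.95314025878906), 0.7301859259605408) 87.81450105418115
scene bar ((544.1682739257812, 300.80291748046875), (130.3987579345703, 17.26885986328125), 2.0996673107147217) [237.85890724 255.7974038 ]
wrist block top 1651 ((71.65644836425781, 0.32181549072265625), (53.67192077636719, 109.0314712524414), 0.011366958729922771) 85.48266100612769
wrist bar ((598.499755859375, 302.2605285644531), (17.68766212463379, 16.119380950927734), 3.685649871826172) [235.40280364 252.58665234]
tool shift [-0.724 -1.514  0.104] y ang -88.04 tilt [ 0.0094  0.0011 -1.    ] t 9.7333 pos [620.8 153.7 311. ] F [-0.3  1.2  0. ] w 55.2
```

View pics/f.png

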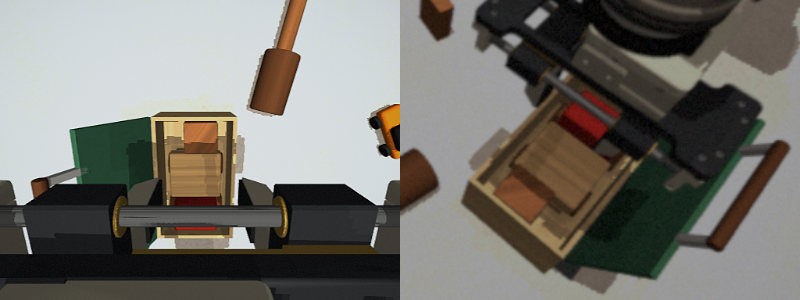

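The block stands upright in the gap with its top at 88 mm. Next I'll move above the bar.

>>> arm_command(
  commands=[
    [[0,0,0,-0.1,-0.2,0,0.4],[0,0,0,-0.17,-0.35,0,0.4],[0,0,0,-0.17,-0.35,0,0.4],[0,0,0,-0.17,-0.35,0,0.4],[0,0,0,-0.11,-0.26,0,0.4],[0,0,0,0,0,0,0.4],[0,0,0,0,0,0,0.4],[0,0,0,0,0,0,0.4]],
  ],
)

```text
t: 10.4
ee_pos: [542.6, 301.4, 304.7]
ee_rot: [1.0, 0.017, -0.0, 0.001]
force: [-0.8, -0.2, -0.6]
gripper_width: 55.2
grasp_force: 0.0
```

```bash
python3 - <<'E'
from h import *
im,d=grab_frame('scene')
to([543.4,302.5,248])
P=cloud('scene',d);b=P[np.all((P>[450,280,243])&(P<[640,330,262]),1)];print(cv2.minAreaRect(b[:,:2].astype('f')))
E
```

```text
tool shift [ 0.006 -0.016  0.568] y ang -88.1 tilt [-6.e-04 -9.e-04 -1.e+00] t 10.45 pos [542.9 300.9 304.8] F [ 0.4 -0.1 -0.1] w 55.0
((547.2786254882812, 302.210693359375), (123.83956909179688, 14.448814392089844), 1.878739595413208)
```

>>> arm_command(
  commands=[
    [[0,0,0,0,-0.014,0.1,0.4],[0,0,0,0,0,0.2,0.4],[0,0,0,0,0,0.15,0.4],[0,0,0,0,0,0.1,0.4],[0,0,0,0,0,0.02,0.4],[0,0,0,0,0,0,0.4],[0,0,0,0,0,0,0.6],[0,0,0,0,0,0,0.75]],
  ],
  grip_force=30,
)

```text
t: 11.12
ee_pos: [543.1, 303.4, 249.3]
ee_rot: [1.0, 0.017, 0.001, -0.0]
force: [0.3, -1.1, 0.3]
gripper_width: 46.2
grasp_force: 0.0
```

>>> arm_command(
  commands=[
    [[0,0,0,0,0,0,0.8],[0,0,0,0,0,0,1],[0,0,0,0,0,0,1],[0,0,0,0,0,0,1],[0,0,0,0,0,0,1]],
  ],
)

```text
t: 11.53
ee_pos: [542.6, 301.9, 248.4]
ee_rot: [1.0, 0.017, -0.0, 0.002]
force: [-1.4, -6.5, 5.4]
gripper_width: 13.0
grasp_force: 29.5
```

```bash
cat >> h.py <<'E'
def path(qs):
    # relative TCP shifts in tool axes (x=case x, y=case -y, z=down), scaled
    y=172*np.cos(qs)-4*np.sin(qs); z=-(172*np.sin(qs)+4*np.cos(qs))
    return np.stack([np.diff(y),np.diff(z)],1).round(1)/100
E
python3 - <<'E'
from h import *
to(case(0,141.2,247.7))
qs=np.concatenate([np.linspace(2,1.4,17),np.linspace(1.4,0,57)[1:]])
p=path(qs)
for i in range(0,len(p),8):print(round(qs[min(i+8,len(p))],3),p[i:i+8].tolist())
E
```

```text
tool shift [ 0.009 -0.008  0.007] y ang -88.06 tilt [-0.     -0.0033 -1.    ] t 11.5333 pos [542.6 301.9 248.4] F [-1.4 -6.5  5.4] w 13.0
1.7 [[0.059000000000000004, -0.027000000000000003], [0.06, -0.025], [0.06, -0.023], [0.061, -0.02], [0.062, -0.018000000000000002], [0.063, -0.016], [0.063, -0.013000000000000001], [0.064, -0.011000000000000001]]
1.4 [[0.064, -0.009000000000000001], [0.064, -0.006], [0.064, -0.004], [0.064, -0.001], [0.065, 0.001], [0.064, 0.003], [0.064, 0.006], [0.064, 0.008]]
1.2 [[0.042, 0.006999999999999999], [0.042, 0.008], [0.042, 0.009000000000000001], [0.042, 0.01], [0.042, 0.011000000000000001], [0.040999999999999995, 0.012], [0.040999999999999995, 0.013000000000000001], [0.040999999999999995, 0.013999999999999999]]
1.0 [[0.04, 0.015], [0.04, 0.016], [0.039, 0.017], [0.039, 0.018000000000000002], [0.039, 0.019], [0.038, 0.02], [0.038, 0.021], [0.037000000000000005, 0.022000000000000002]]
0.8 [[0.036000000000000004, 0.023], [0.036000000000000004, 0.024], [0.035, 0.025], [0.035, 0.026000000000000002], [0.034, 0.026000000000000002], [0.033, 0.027000000000000
[... 161 characters left out ...]
99999997, 0.033], [0.027000000000000003, 0.033], [0.026000000000000002, 0.034], [0.026000000000000002, 0.035]]
0.4 [[0.025, 0.035], [0.024, 0.036000000000000004], [0.023, 0.036000000000000004], [0.022000000000000002, 0.037000000000000005], [0.021, 0.038], [0.02, 0.038], [0.019, 0.039], [0.018000000000000002, 0.039]]
0.2 [[0.017, 0.039], [0.016, 0.04], [0.015, 0.04], [0.013999999999999999, 0.040999999999999995], [0.013000000000000001, 0.040999999999999995], [0.012, 0.040999999999999995], [0.011000000000000001, 0.042], [0.01, 0.042]]
0.0 [[0.009000000000000001, 0.042], [0.008, 0.042], [0.006999999999999999, 0.042], [0.006, 0.043], [0.005, 0.043], [0.004, 0.043], [0.003, 0.043], [0.002, 0.043]]
```

>>> arm_command(
  commands=[
    [[0,0,0,0,0.059,-0.027,1],[0,0,0,0,0.06,-0.025,1],[0,0,0,0,0.06,-0.023,1],[0,0,0,0,0.061,-0.02,1],[0,0,0,0,0.062,-0.018,1],[0,0,0,0,0.063,-0.016,1],[0,0,0,0,0.063,-0.013,1],[0,0,0,0,0.064,-0.011,1]],
  ],
)

```text
t: 12.2
ee_pos: [544.3, 254.0, 265.1]
ee_rot: [1.0, 0.017, 0.001, -0.001]
force: [-2.3, 4.9, 6.6]
gripper_width: 12.8
grasp_force: 30.0
```

```bash
cat >> h.py <<'E'
def bar(q): return case(0,66-(172*np.cos(q)-4*np.sin(q)),93+172*np.sin(q)+4*np.cos(q))
E
python3 -c "
from h import *
im,d=grab_frame('scene');to(bar(1.7))
P=cloud('scene',d);b=P[np.all((P>[450,230,250])&(P<[640,330,280]),1)]
print(bar(1.7),np.percentile(b,[2,50,98],axis=0).round())"
```

```text
tool shift [ 0.009 -0.008  0.023] y ang -88.08 tilt [ 1.7e-03  6.0e-04 -1.0e+00] t 12.25 pos [544.4 252.9 265.3] F [-1.8  3.8  5.6] w 12.9
[545.18478223 253.67179043 263.05096942] [[524. 233. 252.]
 [558. 256. 268.]
 [610. 276. 278.]]
```

>>> arm_command(
  commands=[
    [[0,0,0,0,0.064,-0.009,1],[0,0,0,0,0.064,-0.006,1],[0,0,0,0,0.064,-0.004,1],[0,0,0,0,0.064,-0.001,1],[0,0,0,0,0.065,0.001,1],[0,0,0,0,0.064,0.003,1],[0,0,0,0,0.064,0.006,1],[0,0,0,0,0.064,0.008,1]],
  ],
)

```text
t: 12.92
ee_pos: [546.1, 201.9, 263.5]
ee_rot: [1.0, 0.017, 0.0, 0.0]
force: [0.8, 1.5, 2.5]
gripper_width: 13.0
grasp_force: 30.0
```

>>> arm_command(
  commands=[
    [[0,0,0,0,0.042,0.007,1],[0,0,0,0,0.042,0.008,1],[0,0,0,0,0.042,0.009,1],[0,0,0,0,0.042,0.01,1],[0,0,0,0,0.042,0.011,1],[0,0,0,0,0.041,0.012,1],[0,0,0,0,0.041,0.013,1],[0,0,0,0,0.041,0.014,1]],
  ],
)

```text
t: 13.58
ee_pos: [547.0, 169.2, 255.1]
ee_rot: [1.0, 0.017, -0.0, 0.0]
force: [1.2, 1.4, 0.9]
gripper_width: 13.1
grasp_force: 30.0
```

```bash
python3 -c "
from h import *
to(bar(1.2));print(bar(1.2))"
```

```text
tool shift [0.011 0.002 0.004] y ang -88.04 tilt [-2.e-04 -3.e-04 -1.e+00] t 13.5833 pos [547.  169.2 255.1] F [1.2 1.4 0.9] w 13.1
[548.1416522 168.9981131 254.7601538]
```

Tracking well; I'll continue.

>>> arm_command(
  commands=[
    [[0,0,0,0,0.04,0.015,1],[0,0,0,0,0.04,0.016,1],[0,0,0,0,0.039,0.017,1],[0,0,0,0,0.039,0.018,1],[0,0,0,0,0.039,0.019,1],[0,0,0,0,0.038,0.02,1],[0,0,0,0,0.038,0.021,1],[0,0,0,0,0.037,0.022,1]],
  ],
)

```text
t: 14.25
ee_pos: [547.9, 138.2, 240.1]
ee_rot: [1.0, 0.017, -0.0, 0.0]
force: [-1.3, -0.1, -0.2]
gripper_width: 12.9
grasp_force: 30.0
```

>>> arm_command(
  commands=[
    [[0,0,0,0,0.036,0.023,1],[0,0,0,0,0.036,0.024,1],[0,0,0,0,0.035,0.025,1],[0,0,0,0,0.035,0.026,1],[0,0,0,0,0.034,0.026,1],[0,0,0,0,0.033,0.027,1],[0,0,0,0,0.033,0.028,1],[0,0,0,0,0.032,0.029,1]],
  ],
)

```text
t: 14.92
ee_pos: [548.8, 110.8, 219.3]
ee_rot: [1.0, 0.017, -0.0, 0.0]
force: [-1.7, -0.8, -2.0]
gripper_width: 13.2
grasp_force: 30.0
```

```bash
python3 -c "
from h import *
to(bar(.8));print(bar(.8))"
```

```text
tool shift [0.013 0.002 0.002] y ang -88.05 tilt [-7.e-04 -2.e-04 -1.e+00] t 14.9167 pos [548.8 110.8 219.3] F [-1.7 -0.8 -2. ] w 13.2
[550.17862247 110.66691633 219.17207447]
```

>>> arm_command(
  commands=[
    [[0,0,0,0,0.031,0.03,1],[0,0,0,0,0.03,0.03,1],[0,0,0,0,0.03,0.031,1],[0,0,0,0,0.029,0.032,1],[0,0,0,0,0.028,0.033,1],[0,0,0,0,0.027,0.033,1],[0,0,0,0,0.026,0.034,1],[0,0,0,0,0.026,0.035,1]],
  ],
)

```text
t: 15.58
ee_pos: [549.6, 88.3, 193.5]
ee_rot: [1.0, 0.017, -0.0, 0.0]
force: [-3.6, -1.7, -2.1]
gripper_width: 13.3
grasp_force: 30.0
```

>>> arm_command(
  commands=[
    [[0,0,0,0,0.025,0.035,1],[0,0,0,0,0.024,0.036,1],[0,0,0,0,0.023,0.036,1],[0,0,0,0,0.022,0.037,1],[0,0,0,0,0.021,0.038,1],[0,0,0,0,0.02,0.038,1],[0,0,0,0,0.019,0.039,1],[0,0,0,0,0.018,0.039,1]],
  ],
)

```text
t: 16.25
ee_pos: [550.3, 71.1, 163.7]
ee_rot: [1.0, 0.017, -0.0, 0.0]
force: [-4.4, -2.7, -1.8]
gripper_width: 13.0
grasp_force: 30.0
```

```bash
python3 -c "
from h import *
to(bar(.4));print(bar(.4))"
```

```text
tool shift [0.013 0.003 0.   ] y ang -88.05 tilt [-5.e-04 -2.e-04 -1.e+00] t 16.25 pos [550.3  71.1 163.7] F [-4.4 -2.7 -1.8] w 13.0
[551.5711364   70.79053479 163.66419885]
```

>>> arm_command(
  commands=[
    [[0,0,0,0,0.017,0.039,1],[0,0,0,0,0.016,0.04,1],[0,0,0,0,0.015,0.04,1],[0,0,0,0,0.014,0.041,1],[0,0,0,0,0.013,0.041,1],[0,0,0,0,0.012,0.041,1],[0,0,0,0,0.011,0.042,1],[0,0,0,0,0.01,0.042,1]],
  ],
)

```text
t: 16.92
ee_pos: [550.7, 59.9, 131.0]
ee_rot: [1.0, 0.017, -0.0, 0.0]
force: [-3.9, -3.8, -2.2]
gripper_width: 13.1
grasp_force: 30.0
```

>>> arm_command(
  commands=[
    [[0,0,0,0,0.009,0.042,1],[0,0,0,0,0.008,0.042,1],[0,0,0,0,0.007,0.042,1],[0,0,0,0,0.006,0.042,1],[0,0,0,0,0.003,0.022,1],[0,0,0,0,0.002,0.022,1],[0,0,0,0,0.002,0.022,1],[0,0,0,0,0.002,0.022,1]],
  ],
)

```text
t: 17.58
ee_pos: [550.9, 55.6, 105.4]
ee_rot: [1.0, 0.017, -0.0, 0.001]
force: [-4.3, -5.4, -2.7]
gripper_width: 12.9
grasp_force: 30.0
```

>>> arm_command(
  commands=[
    [[0,0,0,0,0.002,0.02,1],[0,0,0,0,0.001,0.02,1],[0,0,0,0,0.001,0.02,1],[0,0,0,0,0,0.015,1],[0,0,0,0,0,0.01,1],[0,0,0,0,0,0,1]],
  ],
)

```text
t: 18.08
ee_pos: [550.9, 55.0, 96.8]
ee_rot: [1.0, 0.017, -0.0, 0.001]
force: [-4.4, -6.7, -3.4]
gripper_width: 13.2
grasp_force: 30.0
```

```bash
python3 -c "
from h import *
to(bar(0));print(bar(0))"
```

```text
tool shift [ 0.012 -0.006 -0.002] y ang -88.05 tilt [-6.0e-04 -1.7e-03 -1.0e+00] t 18.0833 pos [550.9  55.   96.8] F [-4.4 -6.7 -3.4] w 13.2
[552.09934665  55.66457234  97.        ]
```

>>> arm_command(
  commands=[
    [[0,0,0,0,0,0.01,1],[0,0,0,0,0,0.01,1],[0,0,0,0,0,0,1],[0,0,0,0,0,0,1]],
  ],
)

```text
t: 18.42
ee_pos: [550.9, 54.9, 94.9]
ee_rot: [1.0, 0.017, -0.0, 0.001]
force: [-3.9, -8.2, -3.7]
gripper_width: 13.3
grasp_force: 30.0
```

```bash
python3 -c "
from h import *
to(bar(0))
for c in('scene','side'):
  im,d=grab_frame(c)
  P=cloud(c,d);a=np.radians(2);C=np.array([[np.cos(a),-np.sin(a),0],[np.sin(a),np.cos(a),0],[0,0,1]])
  Q=(P-[548.4,161.6,0])@C
  for lo in (-106,60):
    k=Q[np.all((Q>[lo,-60,85])&(Q<[lo+46,60,125]),1)]
    if len(k)>20: print(c,lo,len(k),np.polyfit(k[:,1],k[:,2],1))
"
```

```text
tool shift [ 0.012 -0.007 -0.021] y ang -88.04 tilt [-5.0e-04 -1.9e-03 -1.0e+00] t 18.4167 pos [550.9  54.9  94.9] F [-3.9 -8.2 -3.7] w 13.3
scene -106 1045 [-1.89445150e-02  1.01949236e+02]
scene 60 1816 [-1.35698291e-02  1.01669348e+02]
side -106 1418 [-1.86327444e-02  1.01077346e+02]
side 60 1292 [-1.86377099e-02  1.01109175e+02]
```

The lid is still about 0.018 rad (3 mm at the bar) open, so I'll ease it further.

>>> arm_command(
  commands=[
    [[0,0,0,0,0,0.01,1],[0,0,0,0,0,0.01,1],[0,0,0,0,0,0.01,1],[0,0,0,0,0,0.005,1],[0,0,0,0,0,0,1],[0,0,0,0,0,0,1]],
  ],
)

```text
t: 19.02
ee_pos: [550.9, 54.9, 91.7]
ee_rot: [1.0, 0.017, -0.0, 0.001]
force: [-4.7, -8.1, -0.6]
gripper_width: 13.0
grasp_force: 30.0
```

```bash
cat > lid.py <<'E'
from h import *
to(bar(0))
for c in('scene','side'):
  im,d=grab_frame(c);save('l'+c,im)
  P=cloud(c,d);a=np.radians(2);C=np.array([[np.cos(a),-np.sin(a),0],[np.sin(a),np.cos(a),0],[0,0,1]])
  Q=(P-[548.4,161.6,0])@C
  for lo in (-106,60):
    k=Q[np.all((Q>[lo,-60,85])&(Q<[lo+46,60,125]),1)]
    if len(k)>20: print(c,lo,len(k),np.polyfit(k[:,1],k[:,2],1))
  k=Q[np.all((Q>[-60,-120,90])&(Q<[60,-92,125]),1)]
  k=k[abs(k[:,0])>22]
  if len(k)>20: print(c,'bar top',np.percentile(k,[2,50,98],axis=0).round(1).tolist())
E
python3 lid.py
```

```text
tool shift [ 0.012 -0.008 -0.053] y ang -88.04 tilt [-3.e-04 -2.e-03 -1.e+00] t 19.0167 pos [550.9  54.9  91.7] F [-4.7 -8.1 -0.6] w 13.0
scene -106 1042 [1.45060965e-04 1.00860101e+02]
scene 60 1792 [2.08589808e-05 1.00602952e+02]
scene bar top [[22.8, -112.4, 98.1], [42.2, -105.1, 102.4], [59.7, -95.7, 105.4]]
side -106 1394 [5.67379492e-04 9.99039595e+01]
side 60 1273 [-6.54619099e-04  9.99275032e+01]
side bar top [[-59.1, -110.3, 92.9], [-43.1, -102.7, 100.8], [59.5, -93.9, 104.0]]
```

The lid is flat now. I'll press lightly and then let go.

>>> arm_command(
  commands=[
    [[0,0,0,0,0,0.008,1],[0,0,0,0,0,0,1],[0,0,0,0,0,0,1]],
  ],
)

```text
t: 19.37
ee_pos: [550.9, 54.8, 91.6]
ee_rot: [1.0, 0.017, 0.0, 0.001]
force: [-7.1, -6.6, 3.5]
gripper_width: 12.8
grasp_force: 30.0
```

>>> arm_command(
  commands=[
    [[0,0,0,0,0,0,0.8],[0,0,0,0,0,0,0.75],[0,0,0,0,0,0,0.72],[0,0,0,0,0,0,0.72]],
  ],
)

```text
t: 19.7
ee_pos: [551.9, 56.4, 91.6]
ee_rot: [1.0, 0.017, 0.001, -0.0]
force: [1.0, 1.1, -0.0]
gripper_width: 25.3
grasp_force: 0.0
```

Clear, with no force. I'll rise slowly.

>>> arm_command(
  commands=[
    [[0,0,0,0,0,-0.05,0.72],[0,0,0,0,0,-0.1,0.72],[0,0,0,0,0,-0.15,0.72],[0,0,0,0,0,-0.3,0.72],[0,0,0,0,0,-0.3,0.72],[0,0,0,0,0,-0.2,0.72],[0,0,0,0,0,0,0.72],[0,0,0,0,0,0,0.72]],
  ],
)

```text
t: 20.37
ee_pos: [551.7, 56.4, 203.2]
ee_rot: [1.0, 0.017, 0.002, 0.0]
force: [-0.5, 0.1, -0.1]
gripper_width: 26.0
grasp_force: 0.0
```

```bash
python3 lid.py; python3 -c "
import cv2,numpy as np
cv2.imwrite('pics/g.png',np.hstack([cv2.resize(cv2.imread('pics/l%s.png'%c),(400,300)) for c in('scene','side')]))"
```

```text
tool shift [-1.000e-03  7.000e-03  1.062e+00] y ang -88.04 tilt [ 4.1e-03 -2.0e-04 -1.0e+00] t 20.3667 pos [551.7  56.4 203.2] F [-0.5  0.1 -0.1] w 26.0
scene -106 979 [-4.62872526e-04  1.00811243e+02]
scene 60 1798 [4.02710364e-04 1.00603090e+02]
scene bar top [[-38.1, -112.5, 97.9], [34.7, -105.2, 102.3], [59.8, -96.0, 105.2]]
side -106 1384 [-4.65076568e-04  9.98833756e+01]
side 60 1268 [2.52984544e-04 9.99565335e+01]
side bar top [[-58.2, -111.1, 93.1], [-22.4, -103.0, 100.5], [58.6, -93.7, 104.4]]
```

View pics/g.png

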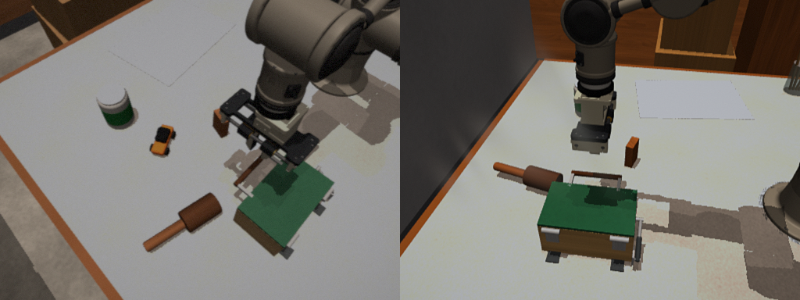

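The lid is flat shut, the gripper is clear, and the other items haven't moved.

```bash
python3 -c "
from station import workorder
print(workorder.hand_in())"
```

```text
the job is handed in; nothing more can be done
None
```

The thick block stands upright in the gap, set down about 10 mm off its middle in y so the gripper cleared the lid; the lid was eased fully shut by its bar and released, and the job was handed in at about 20 s, with no verdict returned.

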